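# Clamp and open a stuck coin tube

### The arm

A 6-joint arm with a two-finger parallel gripper is mounted at the origin on the work surface. World frame = base frame: x ahead of the robot, y to its left, z up, the work surface at z = 0. Lengths are in mm, angles in degrees, forces in N, time in s.
With the tool pointing down it reaches from about 350 to 850 mm from the base axis. Payload 8.1 kg.
Tool frame: the origin (TCP) lies between the finger pads; the fingertips stand 14 mm ahead of it and the grasp point (between the pads) lies 5 mm behind it; z points along the fingers, x is the direction in which the jaws open and shut, and the axes are right-handed (so a half turn about z gives the same grasp; the last joint's range is limited). The gripper opens to 85 mm and grips with 20 to 120 N. Pads are 22 mm wide; open, the fingers measure 114 mm over their backs; the gripper's body (76 mm by 85 mm) begins 54 mm behind the grasp point. The pads swing forward as they close: fully open they stand 13 mm farther back than shut.
Start: joints at [-76.284, 7.471, 85.268, -0, 87.261, -4.893], TCP at [191.492, -568.627, 245.292] pointing down, gripper open.
Joint ranges: [-169.43, 169.43], [-51.17, 129.36], [1.28, 143.12], [-76.62, 256.62], [0, 156.53], [-152.29, 152.29]. Speed limits (degrees/s): [136.94, 136.94, 159.86, 180, 180, 180].

### API

Orientations are given as [roll, pitch, yaw] about the fixed x, y, z axes, in that order (R = Rz(yaw) Ry(pitch) Rx(roll)).
In Python, from bench import r, vision, job gives the robot as it stands.
- The arm moves only by the tool send_rows, never from a script. Its arguments are lists of equal length, an entry for each row: "dp": the shift along the world's x, y, z in mm, a list of three; "rot": the turn, a rotation vector about the world's x, y, z in rad, a list of three. In form: {"dp": [[tx, ty, tz], ...], "rot": [[wx, wy, wz], ...]}. A call has 1 to 5 rows; each row is the pose to reach, as a shift and turn from the pose commanded when the call began; what a row does not reach only later rows make up. A row lasts 1/8 s, in which the tool goes at most 62.5 mm and 10.7 degrees, less where a joint would pass 70% of its speed; a pose out of reach is approached as far as the arm can. A call with a gripper value outside its range is refused whole. "jaw" is the finger opening in mm, from 0 to 85.4, set as the call begins (left out, the last holds). The fingers move at their own pace and stop on an object; "force" is the grip in N (left out, the last holds). Time passes only in rows, so rows that repeat a pose let the fingers close. It gives the time, the measured TCP pose, the force and the opening at its end, in the units of the state.
- r.sense(): the state, without advancing time (a new reading comes with each control period).
- vision.snapshot(name): name is "scene" or "top" or "wrist"; returns a dict with "pixels" (420x560x3 uint8, red, green, blue), "depth" (420x560 float32, mm along the optical axis (not along the pixel's ray), 0 where there is no reading), "intrinsics" (3x3 intrinsics, pixels), "world_from_camera" (4x4, takes a point from camera to world coordinates); the wrist camera has in their place "T_tool_cam" (4x4, takes a point from camera to tool coordinates, whose origin is the TCP and whose axes are the tool frame's). Camera axes: x right, y down, z forward; pixel columns grow to the right and rows downward; lengths in mm; the calibration is good to about 2 mm. A picture is of the moment at which its call begins: read the wrist's pose just before it.
- job.hand_in(): hands the job in, once; it reports no verdict.
The state is a dict: "time": time; "joint_pos": joint angles; "qd": joint speeds; "joint_efforts": joint torques, N m; "tool_pos": TCP position; "tcp_rot": TCP orientation; "ft_force": force on the tool from outside, world axes, zero at the start; "wrist_torque": the same for the moment, N m; "finger_gap": finger opening in mm.
Only numpy, scipy, OpenCV 4.12 (cv2) and the standard library are available. Lean on these libraries where they do the work, as an engineer would, in place of code of your own. Each camera call takes 0.05 s, during which the arm holds its last target.

### The job

A clear coin tube with a stuck blue screw cap stands loose in the tube vice. Push the vice's sprung black knob down and keep turning it clockwise until its thread catches and the rubber jaw is screwed firmly against the tube; then unscrew the cap anticlockwise, stop turning when the threads let go, and raise the cap straight up, level, to about a finger's width above the mouth of the tube. Finish holding the cap there over the open tube, with the tube still upright and clamped, so that the loose silver rounds can be added; do not disturb the other things on the showcase.

Things in the scene. Friction and masses are not known exactly. Their poses are not given: they have to be found in the camera images.
- cap_mid (a point): Centre (half-way up) of the blue ribbed screw cap: 54 mm across, 19 mm tall, 55 g, z up. Screwed on, its middle is about 4 mm below the tube's mouth. Three-start right-hand thread, 18 mm rise per turn: turned anticlockwise seen from above it comes free after 2.1 to 2.6 rad (a good third of a turn), having risen 6 to 7 mm. It is tight (about 0.3 N m) over the first half to three quarters of a radian, then easy.
- tube_mouth (a point): Centre of the rim of the coin tube, z along the tube, up. The tube is a clear cylinder 50 mm across and 70 mm tall full of silver rounds, 0.6 kg; its threaded neck, 43 mm across, is the top 16 mm (under the cap). It stands on the vice's base plate, whose top is 12 mm above the table; unclamped it has a few mm of play and spins along with its cap.
- tube: The same coin tube; origin at the centre of its underside, z up.
- cap: The same blue cap; origin at the centre of its underside, z up.
- knob_grip (a point): Grip point on the axis of the black fluted round knob of the vice, 34 mm across: the gripped part reaches from 13 mm below this point to 10 mm above it. It stands 79 mm above the table when the knob is sprung up. Under the knob is the vice's grey housing, 56 x 70 mm, whose top is 42 mm above the table. The knob's axis is vertical, 100 mm from the tube's.
- knob (a joint): Turn of the knob (rad), growing clockwise seen from above; it starts at 0.5 to 1.2 and stays where it is left. While the knob is down its thread catches at 1.6 and from there draws it down 1.9 mm per rad; the jaw meets the tube at about 2.2 and grips it firmly from about 3.5 (some 9 N more per rad), the turning growing stiffer; 4.3 is plenty.
- knob_press (a joint): How far the knob is down (m): 0 sprung up; a spring of 4 to 6 N lifts it until the thread has caught. Before that it can be pushed down 5 to 7 mm (4 mm + 1.9 mm per rad of the knob's reading), until the screw rests on the thread; once caught it stays at least 2 mm + 1.9 mm per rad down, about 8.5 mm when the jaw grips firmly.
- vice: The tube vice, fixed to the table: grey base plate 104 x 224 x 12 mm, long side along its y; origin under the knob-tube line, with the tube's axis at y = +50 mm and the knob's at y = -50 mm. Its V jaw (beyond the tube, +y) and its moving jaw (on the knob's side) stand up to 46 mm above the table. (The mahogany coin box with its open lid, 270 mm tall, stands fixed well off at the far left.)
- jaw: The moving jaw with its black rubber face, 44 mm wide, which travels along the vice's +y against the tube; one mm for each mm that the knob goes down.
- round0: Loose silver round, 39 mm across, 3 mm thick, lying on the blue cloth pad (170 x 210 x 4 mm).
- round1: A second silver round on the pad, same size.
- round2: A third silver round on the pad, same size.
- pen_tray: Red lacquered pen tray with a pen in it, 70 x 220 x 20 mm; origin at the centre of its underside.
- bell: Brass desk bell, 80 mm across, 65 mm tall; origin at the centre of its underside.
- magnifier: Chrome stand magnifier: base 110 mm across, 170 mm tall, its lens reaching 105 mm towards the robot; origin at the centre of its base.

How it is judged (in metres and radians):
On the way:
1. the knob's thread has caught and the jaw is screwed firmly against the tube, the cap still screwed on (value of joint knob_press above 0.008 m and value of joint knob above 3.2 rad and contact force between jaw and tube above 10 N and z of cap_mid in the frame of tube_mouth below -0.001 m), for 0.3 s.
At the end, for the whole second after the job is handed in: Fingers hold the cap still and level (10 degrees) over the tube (15 mm), underside 3 to 40 mm above the rim, not touching it; the tube, upright and untouched by the robot, is raised under 4 mm in the vice and the jaw presses on it with at least 8 N (z of cap_mid in the frame of tube_mouth between 0.0125 and 0.049 m and horizontal distance between cap_mid and tube_mouth below 0.015 m and angle between cap's own z axis and vertical below 0.17 rad and linear speed of cap below 0.02 m/s and contact force between cap and the fingers above 1 N and contact force between cap and tube below 0.05 N and contact force between jaw and tube above 8 N and contact force between tube and the arm below 0.5 N and angle between tube's own z axis and vertical below 0.05 rad and z of tube in the frame of vice below 0.016 m); the arm keeps its last pose, push and grip.
It fails at once if a loose silver round, the bell, the pen tray or the magnifier is pushed more than 15 mm out of place (distance of any of round0, round1, round2, bell, pen_tray, magnifier from where it was at the start of the episode above 0.015 m).
It fails at once if the tube is pulled up out of the vice (z of tube in the frame of vice above 0.03 m).
It also fails if it takes over 58 s, if anything falls off the work surface, if the arm or the gripper's body presses on something with over 40 N, if the wrist force passes 120 N, or if a joint passes its speed limit or range.

## Working session

There is one attempt and no reset: what is moved stays moved. The work goes in short steps, Python scripts to look and compute and a tool call to move; the robot and the scene stay as the last step left them, time stands still between calls to the robot, and variables do not carry over. Pictures are saved under pics/ and viewed, and the job is handed in when it is done.

Besides the shell and the picture viewer there is one more tool, called after "Request:" as name(argument=value, ...) on one line, values as JSON. send_rows: Moves the arm, as the interface text tells. Its arguments: {"type":"object","properties":{"dp":{"type":"array"},"rot":{"type":"array"},"jaw":{"type":"number"},"force":{"type":"number"}},"required":["dp","rot"]}

```bash
ls; mkdir -p pics; cat > h.py <<'E'
import numpy as np, cv2
from bench import r, vision, job
def snap(n,f):
    s=vision.snapshot(n); cv2.imwrite('pics/'+f+'.png',s['pixels'][:,:,::-1]); np.savez('pics/'+f+'.npz',**{k:v for k,v in s.items()}); return s
def pts(s,T=None):
    K=s['intrinsics']; d=s['depth']; h,w=d.shape
    u,v=np.meshgrid(np.arange(w),np.arange(h))
    P=np.stack([(u-K[0,2])/K[0,0]*d,(v-K[1,2])/K[1,1]*d,d,np.ones_like(d)],-1)
    T=s['world_from_camera'] if T is None else T
    return (P@np.array(T).T)[...,:3]
E
python3 - <<'E'
from h import *
print(r.sense())
for n in('top','scene'): 
    s=snap(n,n+'0'); print(s['world_from_camera'],s['intrinsics'])
E
```

```text
pics
{'time': 0.0, 'joint_pos': array([-7.62849310e+01,  7.51664537e+00,  8.53316109e+01,  1.05341876e-03,
        8.72620351e+01, -4.89383658e+00]), 'qd': array([-0.021425  ,  0.02186009,  0.0236865 , -0.09236861, -0.13481166,
        0.07452284]), 'joint_efforts': array([ 1.03943315e-03, -5.69406009e+01, -5.00549912e+01, -2.48829483e-04,
        1.48976332e-02,  4.23762486e-06]), 'tool_pos': array([ 191.35380534, -568.09302184,  244.20604765]), 'tcp_rot': array([-1.79989543e+02,  1.09799582e-01, -7.13911357e+01]), 'ft_force': array([ 0.21216401, -0.25071836, -0.21606005]), 'wrist_torque': array([-0.00271706, -0.00691436, -0.02216457]), 'finger_gap': 85.33517737498673}
[[-1.18629155e-02 -9.94146568e-01  1.07386559e-01  3.82110731e+02]
 [-9.99504288e-01  1.49213866e-02  2.77223736e-02 -1.31182867e+01]
 [-2.91624589e-02 -1.07004458e-01 -9.93830769e-01  1.30565644e+03]
 [ 0.00000000e+00  0.00000000e+00  0.00000000e+00  1.00000000e+00]] [[482.15216443   0.         278.50609203]
 [  0.         482.15216443 204.38738287]
 [  0.           0.           1.        ]]
[[ 4.80121490e-01  6.24848195e-01 -6.15668814e-01  1.29081185e+03]
 [ 8.77153458e-01 -3.49364837e-01  3.29463232e-01 -4.23491072e+02]
 [-9.22852903e-03 -6.98218407e-01 -7.15825321e-01  1.00853480e+03]
 [ 0.00000000e+00  0.00000000e+00  0.00000000e+00  1.00000000e+00]] [[409.35234125   0.         280.35298517]
 [  0.         409.35234125 205.84285777]
 [  0.           0.           1.        ]]
```

View pics/top0.png

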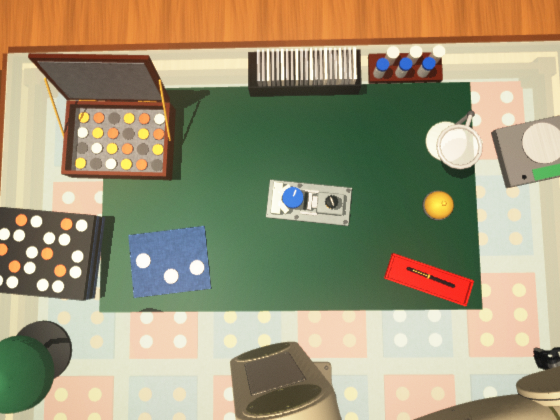

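View pics/scene0.png

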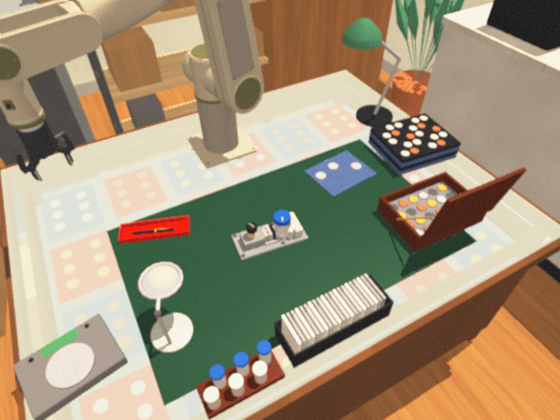

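```bash
python3 - <<'E'
from h import *
s=dict(np.load('pics/top0.npz')); P=pts(s); im=s['pixels'].astype(int)
hsv=cv2.cvtColor(s['pixels'],cv2.COLOR_RGB2HSV)
sub=np.zeros(im.shape[:2],bool); sub[170:235,255:365]=1
m=sub&(hsv[...,0]>98)&(hsv[...,0]<125)&(hsv[...,1]>150)
v,u=np.nonzero(m);print('cap px',u.mean(),v.mean(),len(u));Q=P[m];z=np.median(Q[:,2]);print(z);t=m&(P[...,2]>z-4);print(P[t].mean(0),P[t].min(0),P[t].max(0))
k=np.zeros_like(m);k[185:220,315:350]=1
k&=(P[...,2]>60);print('knob',P[k].mean(0),P[k].min(0),P[k].max(0),k.sum())
for n,(u,v) in dict(bell=(438,205),mag=(460,143),magb=(440,135),tray=(430,278),r0=(143,261),r1=(171,276),r2=(197,268)).items(): print(n,P[v,u])
c=s['pixels'][170:240,255:365,::-1];cv2.imwrite('pics/c0.png',cv2.resize(c,None,fx=7,fy=7,interpolation=cv2.INTER_CUBIC))
E
```

```text
cap px 292.38795986622074 197.45150501672242 299
86.98522760244373
[529.42436407 -14.61320205 100.20708723] [382.11073058 -39.27307079  82.99719322] [ 557.89506914    9.39474942 1305.65644359]
knob [ 516.52654672 -110.58686679  112.00615664] [ 382.11073058 -129.85165302   60.22260918] [ 535.88375054  -13.11828669 1305.65644359] 142
bell [ 510.00980415 -392.17614856   49.66582098]
mag [ 645.20687365 -414.83856438  169.35091874]
magb [ 665.71407408 -368.88768112  168.63224268]
tray [ 321.14294343 -372.98814714   14.22923958]
r0 [374.29960912 390.36895748   8.0167398 ]
r1 [333.55291261 313.12944913  10.9588986 ]
r2 [353.97768569 243.59269573   9.5015408 ]
```

View pics/c0.png

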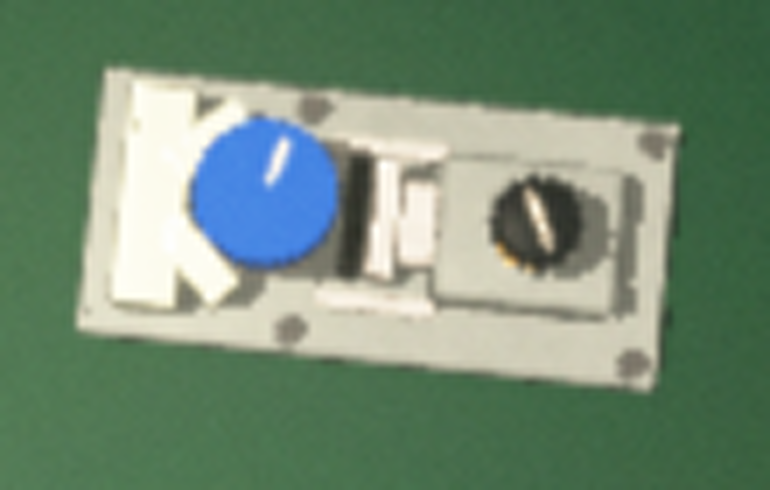

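```bash
cat >> h.py <<'E'
def ray(s,u,v,z,T=None):
    K=s['intrinsics'];T=np.array(s['world_from_camera'] if T is None else T)
    d=T[:3,:3]@np.array([(u-K[0,2])/K[0,0],(v-K[1,2])/K[1,1],1]);o=T[:3,3]
    return o+d*(z-o[2])/d[2]
def toolT(st):
    from scipy.spatial.transform import Rotation as R
    T=np.eye(4);T[:3,:3]=R.from_euler('xyz',st['tcp_rot'],degrees=True).as_matrix();T[:3,3]=st['tool_pos'];return T
def wrist(f):
    st=r.sense();s=snap('wrist',f);T=toolT(st)@s['T_tool_cam'];np.savez('pics/'+f+'.npz',T=T,**s);return s,T
E
python3 - <<'E'
from h import *
s=dict(np.load('pics/top0.npz'))
c=ray(s,292.2,196.9,87.5);k=ray(s,331.2,201.2,89);print(c,k,np.linalg.norm((c-k)[:2]),np.degrees(np.arctan2(*(c-k)[1::-1])))
w=vision.snapshot('wrist');print(w['T_tool_cam'],w['intrinsics']);cv2.imwrite('pics/w0.png',w['pixels'][:,:,::-1])
E
```

```text
[532.37228838 -14.21854881  87.5       ] [ 519.68941568 -112.77859159   89.        ] 99.37271905470891 82.66737874213878
[[ 9.99999680e-01  7.26465588e-04 -3.35935233e-04 -7.50641421e-01]
 [-6.08540932e-04  9.62734570e-01  2.70447366e-01 -6.89484207e+01]
 [ 5.19887167e-04 -2.70447074e-01  9.62734704e-01 -1.28001430e+02]
 [ 0.00000000e+00  0.00000000e+00  0.00000000e+00  1.00000000e+00]] [[294.52505998   0.         281.651029  ]
 [  0.         294.52505998 209.98614009]
 [  0.           0.           1.        ]]
```

View pics/w0.png

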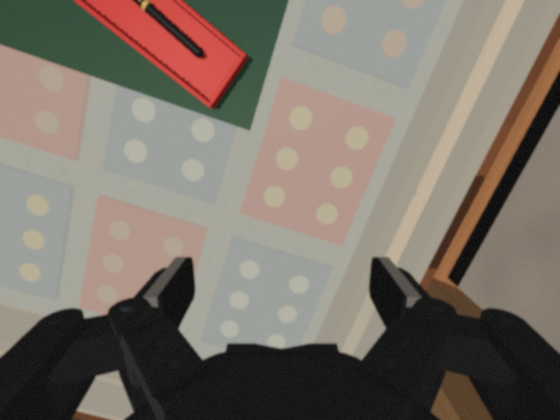

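Request:
send_rows(dp=[[36,50,0],[72,100,0],[108,150,0],[144,200,0],[180,250,0]], rot=[[0,0,0.185],[0,0,0.37],[0,0,0.555],[0,0,0.74],[0,0,0.925]], jaw=52)

```text
time: 0.78
tool_pos: [372.2, -316.8, 245.1]
tcp_rot: [-180.0, -0.0, -18.1]
ft_force: [0.8, 0.4, 0.1]
finger_gap: 52.0
```

Request:
send_rows(dp=[[30,41,-8],[60,82,-16],[90,123,-25],[120,164,-35],[148,206,-45]], rot=[[0,0,0.185],[0,0,0.37],[0,0,0.555],[0,0,0.74],[0,0,0.925]])

```text
time: 1.4
tool_pos: [520.2, -111.1, 199.8]
tcp_rot: [180.0, 0.0, 35.0]
ft_force: [-0.0, -1.0, -0.8]
finger_gap: 52.1
```

Request:
send_rows(dp=[[0,0,0],[0,0,0],[0,0,0],[0,0,0],[0,0,0]], rot=[[0,0,0.185],[0,0,0.37],[0,0,0.555],[0,0,0.74],[0,0,0.925]])

```text
time: 2.02
tool_pos: [519.3, -112.5, 199.9]
tcp_rot: [-180.0, -0.0, 88.0]
ft_force: [-0.0, -0.4, -0.7]
finger_gap: 52.3
```

Request:
send_rows(dp=[[0,0,0],[0,0,0],[0,0,0],[0,0,0],[0,0,0]], rot=[[0,0,0.18],[0,0,0.36],[0,0,0.526],[0,0,0.526],[0,0,0.526]])

```text
time: 2.65
tool_pos: [519.4, -112.6, 200.1]
tcp_rot: [-180.0, -0.0, 117.5]
ft_force: [1.2, -0.2, -0.0]
finger_gap: 51.9
```

```bash
python3 - <<'E'
from h import *
st=r.sense();print({k:np.round(v,2) for k,v in st.items()})
s,T=wrist('w1')
E
```

```text
{'time': np.float64(2.65), 'joint_pos': array([ -17.76,   -1.68,   99.48,   -0.  ,   82.22, -135.29]), 'qd': array([ 0.06, -0.12, -0.14,  0.02,  0.12, -0.66]), 'joint_efforts': array([ -0.  , -47.63, -49.16,  -0.  ,   0.  ,  -0.09]), 'tool_pos': array([ 519.37, -112.58,  200.12]), 'tcp_rot': array([-1.7999e+02, -1.0000e-02,  1.1753e+02]), 'ft_force': array([ 1.19, -0.23, -0.05]), 'wrist_torque': array([ 0.06, -0.02, -0.03]), 'finger_gap': np.float64(51.9)}
```

View pics/w1.png

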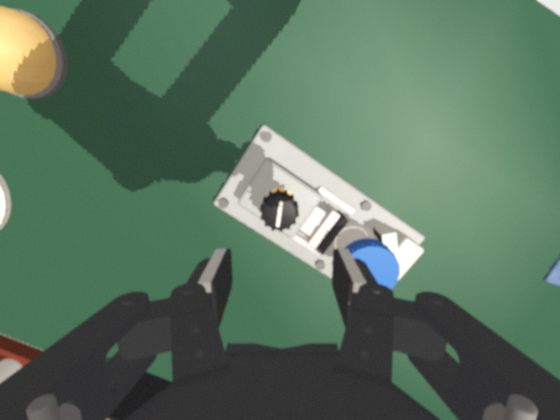

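```bash
python3 - <<'E'
from h import *
s=dict(np.load('pics/w1.npz'));T=s['T']
P=pts(s,T)
c=s['pixels'][170:300,230:420,::-1];c=cv2.resize(c,None,fx=4,fy=4,interpolation=cv2.INTER_CUBIC);cv2.imwrite('pics/c1.png',c)
k=np.zeros(P.shape[:2],bool);k[185:235,255:305]=1;k&=(P[...,2]>80)&(P[...,2]<100);print(P[k].mean(0),P[k].min(0),P[k].max(0),np.median(P[k][:,2]))
hsv=cv2.cvtColor(s['pixels'],cv2.COLOR_RGB2HSV)
m=(hsv[...,0]>98)&(hsv[...,0]<125)&(hsv[...,1]>150)&(P[...,2]>84)&(P[...,2]<95);m[:,450:]=0
print(P[m].mean(0),P[m].min(0),P[m].max(0))
E
```

```text
[ 520.78936924 -113.59050255   87.59397873] [ 504.71514813 -130.10136953   80.14282136] [538.95008543 -96.04561525  90.65169326] 87.98038497150353
[514.00055495 -29.40253518  86.08130959] [507.16586845 -38.94685753  84.06650553] [524.0994946  -14.44487298  87.79290342]
```

View pics/c1.png

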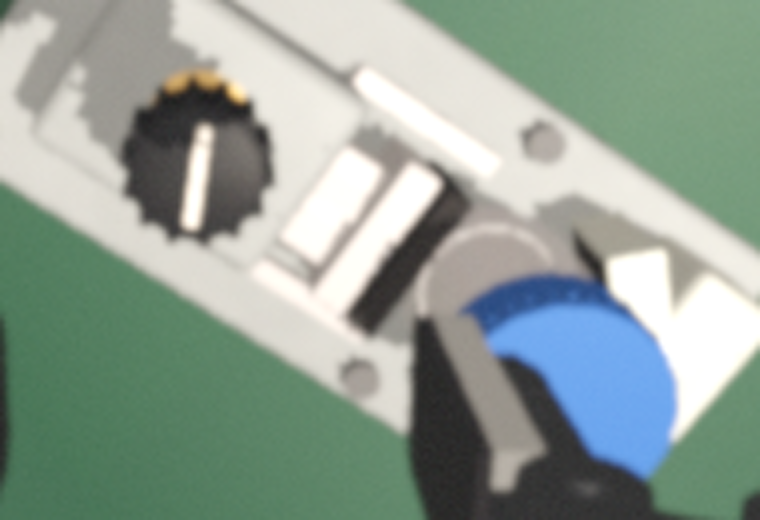

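```bash
python3 - <<'E'
from h import *
s=dict(np.load('pics/w1.npz'));T=s['T']
print(ray(s,279,211.5,89,T))
for a,b in(((205,128),(190,228)),):
  p=ray(s,230+a[0]/4,170+a[1]/4,89,T);q=ray(s,230+b[0]/4,170+b[1]/4,89,T);print('mark ang',np.degrees(np.arctan2(*(p-q)[1::-1])),p,q)
E
```

```text
[ 520.45821971 -113.55785026   89.        ]
mark ang -160.73078942569657 [ 512.2388971 -115.7005095   89.       ] [ 533.33415885 -108.32577783   89.        ]
```

Request:
send_rows(dp=[[0.9,-0.7,-40],[0.9,-0.7,-80],[0.9,-0.7,-105],[0.9,-0.7,-125],[0.9,-0.7,-125]], rot=[[0,0,0],[0,0,0],[0,0,0],[0,0,0],[0,0,0]])

```text
time: 3.32
tool_pos: [518.8, -112.8, 73.4]
tcp_rot: [-179.8, -0.2, 117.6]
ft_force: [0.3, -0.1, 0.2]
finger_gap: 52.3
```

Request:
send_rows(dp=[[0,0,0],[0,0,0],[0,0,0],[0,0,0]], rot=[[0,0,0],[0,0,0],[0,0,0],[0,0,0]], jaw=20, force=45)

```text
time: 3.82
tool_pos: [521.3, -114.0, 76.3]
tcp_rot: [179.9, 0.1, 117.7]
ft_force: [1.3, -4.8, 0.7]
finger_gap: 32.8
```

```bash
python3 - <<'E'
from h import *
st=r.sense();print({k:np.round(v,2) for k,v in st.items()})
E
```

```text
{'time': np.float64(3.82), 'joint_pos': array([-1.7820e+01,  5.7500e+00,  1.0553e+02, -3.0000e-02,  6.8580e+01,
       -1.3554e+02]), 'qd': array([ 0.01,  0.14,  0.05,  0.05, -0.26, -0.1 ]), 'joint_efforts': array([ 2.570e+00, -4.928e+01, -4.276e+01,  1.320e+00,  1.030e+00,
       -2.000e-02]), 'tool_pos': array([ 521.26, -113.98,   76.25]), 'tcp_rot': array([1.7992e+02, 1.2000e-01, 1.1772e+02]), 'ft_force': array([ 1.32, -4.8 ,  0.72]), 'wrist_torque': array([-0.65, -0.17, -0.01]), 'finger_gap': np.float64(32.76)}
```

Request:
send_rows(dp=[[0,-0.5,-2],[0,-0.5,-4],[0,-0.5,-5],[0,-0.5,-5]], rot=[[0,0,0],[0,0,0],[0,0,0],[0,0,0]])

```text
time: 4.32
tool_pos: [521.2, -114.0, 71.0]
tcp_rot: [179.9, 0.1, 117.7]
ft_force: [3.2, -4.2, 5.6]
finger_gap: 32.9
```

```bash
cat > st.py <<'E'
from h import *
st=r.sense();print({k:np.round(st[k],2) for k in('time','joint_pos','tool_pos','tcp_rot','ft_force','wrist_torque','finger_gap')})
E
python3 st.py
```

```text
{'time': np.float64(4.32), 'joint_pos': array([ -17.85,    6.19,  105.67,    0.  ,   68.03, -135.6 ]), 'tool_pos': array([ 521.23, -114.05,   70.96]), 'tcp_rot': array([1.7992e+02, 7.0000e-02, 1.1774e+02]), 'ft_force': array([ 3.19, -4.23,  5.55]), 'wrist_torque': array([-0.36, -0.39, -0.03]), 'finger_gap': np.float64(32.95)}
```

Request:
send_rows(dp=[[0,0,-0.5],[0,0,-1],[0,0,-1]], rot=[[0,0,0],[0,0,0],[0,0,0]])

```text
time: 4.7
tool_pos: [521.3, -114.0, 70.4]
tcp_rot: [179.9, 0.1, 117.7]
ft_force: [1.9, -2.8, 8.7]
finger_gap: 32.7
```

Request:
send_rows(dp=[[0,0,-0.5],[0,0,-1],[0,0,-1]], rot=[[0,0,0],[0,0,0],[0,0,0]])

```text
time: 5.08
tool_pos: [521.3, -114.1, 70.1]
tcp_rot: [179.9, 0.1, 117.7]
ft_force: [-2.0, -2.1, 15.6]
finger_gap: 32.8
```

Request:
send_rows(dp=[[0,0,-0.3],[0,0,-0.6],[0,0,-0.8],[0,0,-1.1],[0,0,-1.4]], rot=[[0,0,-0.15],[0,0,-0.3],[0,0,-0.45],[0,0,-0.6],[0,0,-0.75]])

```text
time: 5.7
tool_pos: [521.3, -113.4, 68.8]
tcp_rot: [179.9, -0.1, 74.5]
ft_force: [-3.4, 2.1, 18.0]
finger_gap: 32.1
```

```bash
python3 st.py
```

```text
{'time': np.float64(5.7), 'joint_pos': array([-1.7820e+01,  6.3700e+00,  1.0574e+02,  6.0000e-02,  6.7810e+01,
       -9.2340e+01]), 'tool_pos': array([ 521.33, -113.41,   68.83]), 'tcp_rot': array([ 1.7991e+02, -5.0000e-02,  7.4500e+01]), 'ft_force': array([-3.43,  2.1 , 17.95]), 'wrist_torque': array([0.43, 0.46, 0.09]), 'finger_gap': np.float64(32.12)}
```

Request:
send_rows(dp=[[0,0,-0.3],[0,0,-0.6],[0,0,-0.8],[0,0,-1.1],[0,0,-1.4]], rot=[[0,0,-0.15],[0,0,-0.3],[0,0,-0.45],[0,0,-0.6],[0,0,-0.75]])

```text
time: 6.32
tool_pos: [521.8, -112.9, 67.7]
tcp_rot: [180.0, -0.2, 31.5]
ft_force: [-1.5, 5.0, 18.8]
finger_gap: 32.4
```

```bash
python3 st.py
```

```text
{'time': np.float64(6.32), 'joint_pos': array([-17.78,   6.47, 105.76,   0.12,  67.65, -49.37]), 'tool_pos': array([ 521.8 , -112.9 ,   67.71]), 'tcp_rot': array([ 1.7997e+02, -1.7000e-01,  3.1540e+01]), 'ft_force': array([-1.53,  5.01, 18.85]), 'wrist_torque': array([0.82, 0.16, 0.  ]), 'finger_gap': np.float64(32.42)}
```

Request:
send_rows(dp=[[0,0.4,-0.2],[0,0.4,-0.4],[0,0.4,-0.6],[0,0.4,-0.9],[0,0.4,-1.2]], rot=[[0,0,-0.15],[0,0,-0.3],[0,0,-0.45],[0,0,-0.6],[0,0,-0.75]])

```text
time: 6.95
tool_pos: [522.5, -112.8, 67.3]
tcp_rot: [-179.9, -0.2, -11.4]
ft_force: [-2.6, 3.2, 22.9]
finger_gap: 32.5
```

```bash
python3 st.py
```

```text
{'time': np.float64(6.95), 'joint_pos': array([-17.74,   6.52, 105.75,   0.11,  67.5 ,  -6.36]), 'tool_pos': array([ 522.55, -112.81,   67.26]), 'tcp_rot': array([-179.93,   -0.24,  -11.43]), 'ft_force': array([-2.6 ,  3.23, 22.89]), 'wrist_torque': array([0.59, 0.29, 0.04]), 'finger_gap': np.float64(32.46)}
```

```bash
python3 - <<'E'
from h import *
s,T=wrist('w2')
c=s['pixels'][180:380,160:400,::-1];c=cv2.resize(c,None,fx=3,fy=3,interpolation=cv2.INTER_CUBIC);cv2.imwrite('pics/c2.png',c)
E
```

```text
(no output)
```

View pics/c2.png

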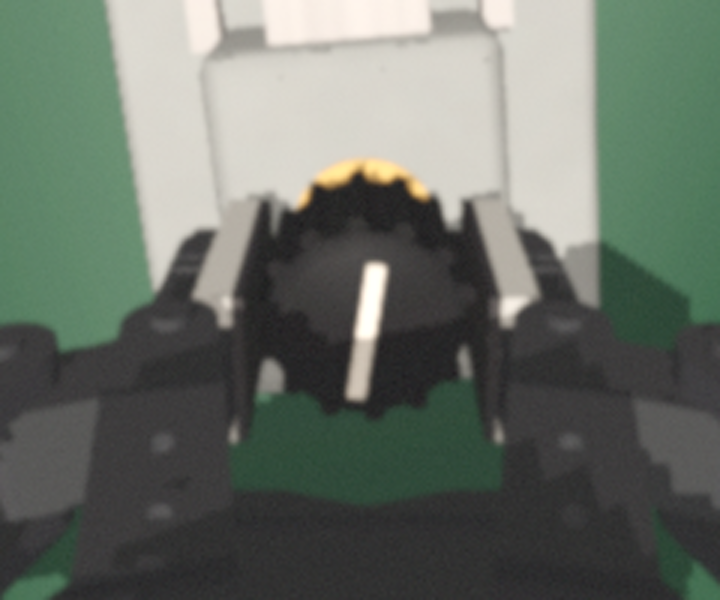

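```bash
python3 - <<'E'
from h import *
s=dict(np.load('pics/w2.npz'));T=s['T'];P=pts(s,T)
for a in((330,300),(400,300),(370,260),(420,290),(330,280)):
    u,v=160+a[0]//3,180+a[1]//3; print(u,v,np.round(np.median(P[v-1:v+2,u-1:u+2].reshape(-1,3),0),1))
# housing top (should be 42)
for a in((260,100),(430,100)):
    u,v=160+a[0]//3,180+a[1]//3; print('housing',np.round(np.median(P[v-1:v+2,u-1:u+2].reshape(-1,3),0),1))
E
```

```text
270 280 [ 518.3 -106.9   78.7]
293 280 [ 528.2 -108.7   79.3]
283 266 [ 525.3 -101.5   79.4]
300 276 [ 531.6 -107.8   79. ]
270 273 [ 519.1 -103.6   79. ]
housing [508.3 -85.   41.1]
housing [538.8 -91.1  41.5]
```

View pics/w2.png

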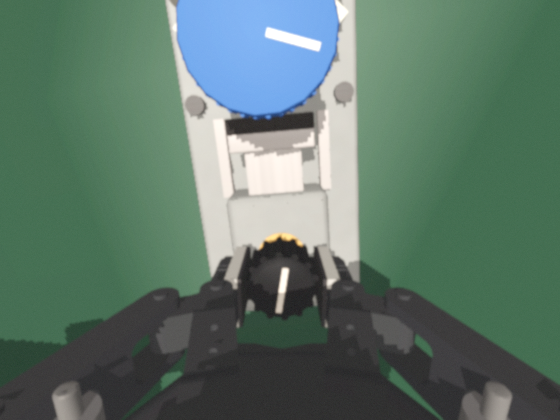

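Request:
send_rows(dp=[[0,0.3,0.3],[0,0.3,0.6],[0,0.3,0.9],[0,0.3,1.0],[0,0.3,1.0]], rot=[[0,0,-0.12],[0,0,-0.24],[0,0,-0.36],[0,0,-0.48],[0,0,-0.6]])

```text
time: 7.62
tool_pos: [522.9, -113.0, 67.5]
tcp_rot: [-179.8, -0.2, -45.8]
ft_force: [6.5, 0.6, 9.7]
finger_gap: 32.9
```

```bash
python3 st.py
```

```text
{'time': np.float64(7.62), 'joint_pos': array([-1.7730e+01,  6.5000e+00,  1.0575e+02,  7.0000e-02,  6.7450e+01,
        2.7990e+01]), 'tool_pos': array([ 522.9 , -113.05,   67.48]), 'tcp_rot': array([-179.8 ,   -0.23,  -45.75]), 'ft_force': array([6.52, 0.65, 9.7 ]), 'wrist_torque': array([-0.13, -0.99,  0.17]), 'finger_gap': np.float64(32.86)}
```

Request:
send_rows(dp=[[0.3,0.3,0],[0.3,0.3,0],[0.3,0.3,0],[0.3,0.3,0],[0.3,0.3,0]], rot=[[0,0,-0.12],[0,0,-0.24],[0,0,-0.36],[0,0,-0.48],[0,0,-0.48]])

```text
time: 8.25
tool_pos: [523.1, -113.4, 67.0]
tcp_rot: [-179.7, -0.2, -73.1]
ft_force: [7.9, -4.5, 6.3]
finger_gap: 32.7
```

```bash
python3 st.py; python3 - <<'E'
from h import *
s,T=wrist('w3');P=pts(s,T)
Q=P[240:300,250:315].reshape(-1,3);Q=Q[(np.hypot(Q[:,0]-521,Q[:,1]+113)<14)&(Q[:,2]>70)&(Q[:,2]<95)];print(len(Q),np.median(Q,0),np.percentile(Q[:,2],[10,50,90]))
c=s['pixels'][180:380,160:400,::-1];c=cv2.resize(c,None,fx=3,fy=3,interpolation=cv2.INTER_CUBIC);cv2.imwrite('pics/c3.png',c)
E
```

```text
{'time': np.float64(8.25), 'joint_pos': array([-1.7730e+01,  6.5700e+00,  1.0573e+02,  1.0000e-02,  6.7380e+01,
        5.5410e+01]), 'tool_pos': array([ 523.1 , -113.39,   66.98]), 'tcp_rot': array([-1.7974e+02, -1.7000e-01, -7.3140e+01]), 'ft_force': array([ 7.91, -4.49,  6.3 ]), 'wrist_torque': array([-0.71, -1.23, -0.03]), 'finger_gap': np.float64(32.69)}
1875 [ 525.06561231 -111.38731983   78.76618163] [77.98072437 78.76618163 79.49005252]
```

View pics/c3.png

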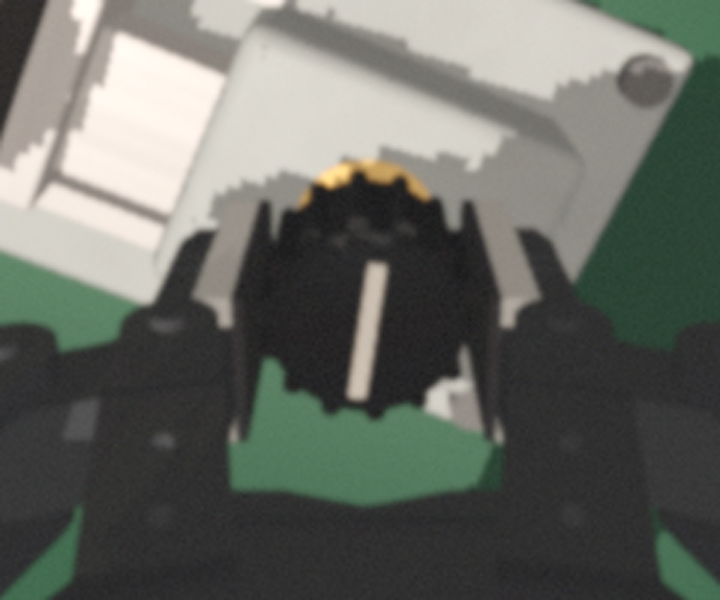

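Request:
send_rows(dp=[[0,0,0.2],[0,0,0.4],[0,0,0.4],[0,0,0.4]], rot=[[0,0,-0.1],[0,0,-0.2],[0,0,-0.2],[0,0,-0.2]])

```text
time: 8.8
tool_pos: [523.1, -113.6, 66.8]
tcp_rot: [-179.7, -0.1, -84.5]
ft_force: [11.0, -5.4, -0.1]
finger_gap: 32.7
```

```bash
python3 st.py
```

```text
{'time': np.float64(8.8), 'joint_pos': array([-17.74,   6.58, 105.74,  -0.  ,  67.36,  66.77]), 'tool_pos': array([ 523.06, -113.58,   66.8 ]), 'tcp_rot': array([-1.7971e+02, -1.3000e-01, -8.4510e+01]), 'ft_force': array([10.96, -5.35, -0.13]), 'wrist_torque': array([-1.05, -1.69,  0.03]), 'finger_gap': np.float64(32.73)}
```

Request:
send_rows(dp=[[0,0,0],[0,0,0]], rot=[[0,0,0],[0,0,0]], jaw=54)

```text
time: 9.05
tool_pos: [519.5, -112.1, 64.7]
tcp_rot: [179.9, 0.1, -84.5]
ft_force: [0.2, -0.7, 0.3]
finger_gap: 53.9
```

```bash
python3 st.py; python3 - <<'E'
from h import *
s,T=wrist('w4');P=pts(s,T)
Q=P[230:310,240:325].reshape(-1,3);Q=Q[(np.hypot(Q[:,0]-521,Q[:,1]+113)<14)&(Q[:,2]>70)&(Q[:,2]<95)];print(len(Q),np.median(Q,0),np.percentile(Q[:,2],[10,50,90]))
E
```

```text
{'time': np.float64(9.05), 'joint_pos': array([-1.7720e+01,  6.6200e+00,  1.0594e+02,  3.0000e-02,  6.7600e+01,
        6.6770e+01]), 'tool_pos': array([ 519.49, -112.08,   64.72]), 'tcp_rot': array([ 1.7986e+02,  9.0000e-02, -8.4500e+01]), 'ft_force': array([ 0.23, -0.69,  0.33]), 'wrist_torque': array([ 0.06,  0.03, -0.  ]), 'finger_gap': np.float64(53.9)}
2640 [ 522.3973251  -112.68452653   78.54339592] [77.74948613 78.54339592 79.30461023]
```

View pics/w4.png

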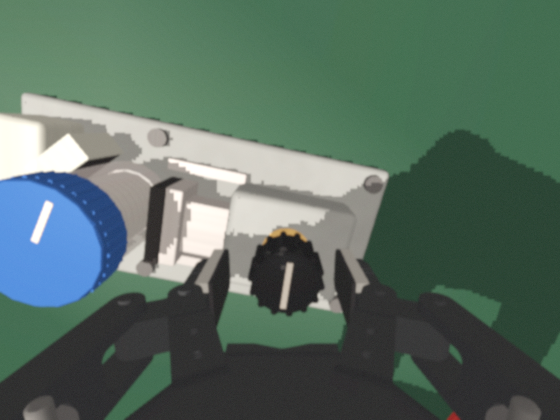

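Request:
send_rows(dp=[[0,0,35],[0,0,80],[4,35,110],[8,75,129],[11.8,99.3,129]], rot=[[0,0,0],[0,0,0],[0,0,0],[0,0,0],[0,0,0]], jaw=85)

```text
time: 9.72
tool_pos: [533.2, -11.9, 196.6]
tcp_rot: [-179.9, -0.0, -84.5]
ft_force: [-0.3, -0.3, -0.4]
finger_gap: 85.2
```

Request:
send_rows(dp=[[0,0,0],[0,0,0],[0,0,0]], rot=[[0,0,0],[0,0,0],[0,0,0]])

```text
time: 10.1
tool_pos: [532.1, -14.3, 194.1]
tcp_rot: [179.9, 0.0, -84.6]
ft_force: [1.0, 0.5, -0.1]
finger_gap: 84.8
```

```bash
python3 st.py; python3 - <<'E'
from h import *
s,T=wrist('w5');P=pts(s,T)
hsv=cv2.cvtColor(s['pixels'],cv2.COLOR_RGB2HSV)
m=(hsv[...,0]>98)&(hsv[...,0]<125)&(hsv[...,1]>120)&(P[...,2]>84.5)&(P[...,2]<92)
print(P[m].mean(0),P[m].min(0),P[m].max(0),m.sum(),np.median(P[m][:,2]))
k=(np.hypot(P[...,0]-521,P[...,1]+113)<12)&(P[...,2]>70)&(P[...,2]<95);print('knob',np.median(P[k],0))
c=s['pixels'][130:330,140:440,::-1];c=cv2.resize(c,None,fx=2.6,fy=2.6,interpolation=cv2.INTER_CUBIC);cv2.imwrite('pics/c5.png',c)
E
```

```text
{'time': np.float64(10.1), 'joint_pos': array([-7.060e+00, -1.270e+00,  9.971e+01, -1.000e-02,  8.162e+01,
        7.751e+01]), 'tool_pos': array([532.08, -14.34, 194.15]), 'tcp_rot': array([179.94,   0.  , -84.57]), 'ft_force': array([ 0.99,  0.52, -0.08]), 'wrist_torque': array([-0.01,  0.03,  0.06]), 'finger_gap': np.float64(84.82)}
[535.43178417 -12.61206694  86.93149932] [508.06313582 -38.58776103  84.51278275] [561.56753265  12.23093608  89.57478149] 2845 86.93026152143233
knob [ 521.32727176 -112.76679946   78.47417159]
```

View pics/c5.png

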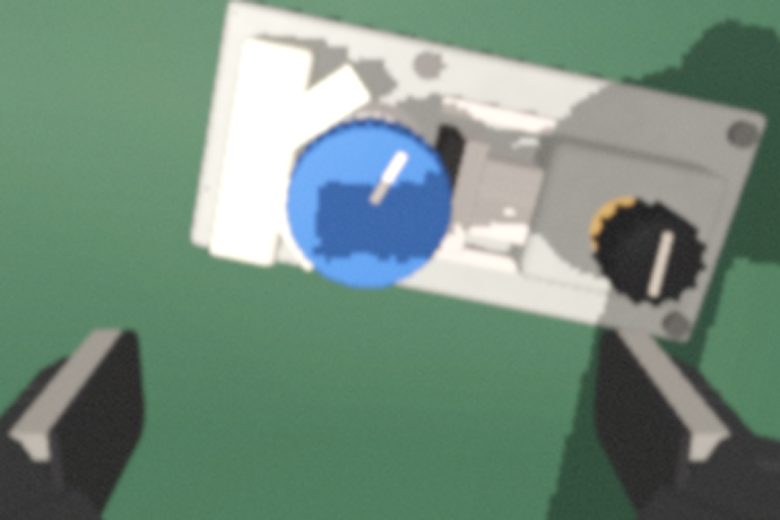

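Request:
send_rows(dp=[[2.2,0,-40],[2.2,0,-80],[2.2,0,-105],[2.2,0,-117.7],[2.2,0,-117.7]], rot=[[0,0,0],[0,0,0],[0,0,0],[0,0,0],[0,0,0]])

```text
time: 10.78
tool_pos: [534.2, -13.8, 76.4]
tcp_rot: [179.9, 0.0, -84.5]
ft_force: [0.1, -0.5, 0.6]
finger_gap: 84.8
```

Request:
send_rows(dp=[[0,0,0],[0,0,0],[0,0,0],[0,0,0]], rot=[[0,0,0],[0,0,0],[0,0,0],[0,0,0]], jaw=45, force=25)

```text
time: 11.28
tool_pos: [535.8, -13.7, 78.5]
tcp_rot: [-179.9, -0.0, -84.5]
ft_force: [-0.8, -0.5, 6.3]
finger_gap: 53.3
```

```bash
python3 st.py; python3 - <<'E'
from h import *
s,T=wrist('w6')
E
```

```text
{'time': np.float64(11.28), 'joint_pos': array([-6.9400e+00,  5.9300e+00,  1.0508e+02, -1.0000e-02,  6.8840e+01,
        7.7570e+01]), 'tool_pos': array([535.82, -13.67,  78.52]), 'tcp_rot': array([-1.7986e+02, -4.0000e-02, -8.4510e+01]), 'ft_force': array([-0.77, -0.5 ,  6.34]), 'wrist_torque': array([ 0.03,  0.13, -0.03]), 'finger_gap': np.float64(53.28)}
```

View pics/w6.png

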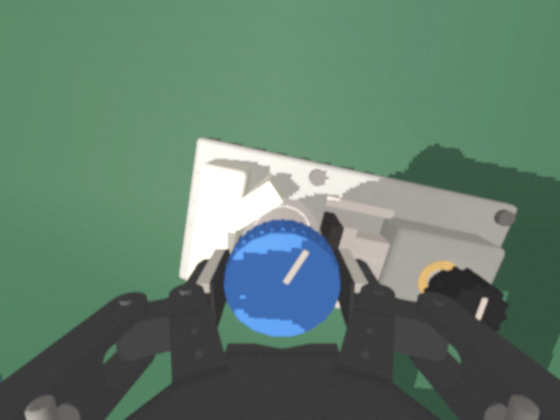

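Request:
send_rows(dp=[[0,0,0.6],[0,0,0.6],[0,0,0.6]], rot=[[0,0,0],[0,0,0],[0,0,0]], force=55)

```text
time: 11.7
tool_pos: [535.8, -13.6, 78.8]
tcp_rot: [-179.9, -0.0, -84.5]
ft_force: [0.5, -0.8, 5.6]
finger_gap: 52.5
```

Request:
send_rows(dp=[[0,0,0.3],[0,0,0.6],[0,0,1.0],[0,0,1.3],[0,0,1.7]], rot=[[0,0,0.12],[0,0,0.24],[0,0,0.36],[0,0,0.48],[0,0,0.6]])

```text
time: 12.32
tool_pos: [535.5, -13.5, 80.2]
tcp_rot: [-179.9, -0.1, -49.9]
ft_force: [0.7, 0.4, 3.5]
finger_gap: 52.1
```

```bash
python3 st.py; python3 - <<'E'
from h import *
s,T=wrist('w7')
E
```

```text
{'time': np.float64(12.32), 'joint_pos': array([-6.9400e+00,  5.7900e+00,  1.0504e+02,  1.0000e-02,  6.9070e+01,
        4.2970e+01]), 'tool_pos': array([535.45, -13.51,  80.16]), 'tcp_rot': array([-1.7992e+02, -7.0000e-02, -4.9910e+01]), 'ft_force': array([0.74, 0.37, 3.55]), 'wrist_torque': array([ 0.03, -0.06, -0.1 ]), 'finger_gap': np.float64(52.07)}
```

View pics/w7.png

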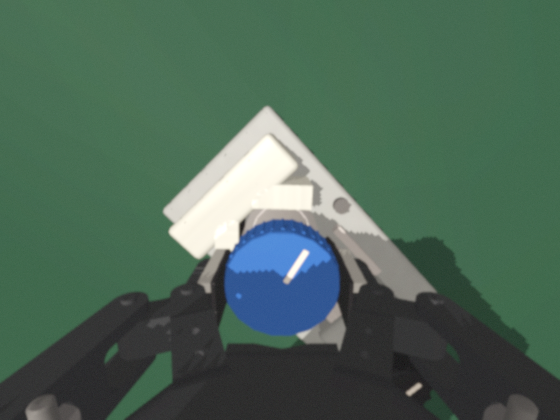

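Request:
send_rows(dp=[[0,0,0.4],[0,0,0.9],[0,0,1.3],[0,0,1.7],[0,0,2.1]], rot=[[0,0,0.15],[0,0,0.3],[0,0,0.45],[0,0,0.6],[0,0,0.75]])

```text
time: 13.0
tool_pos: [534.4, -13.2, 81.0]
tcp_rot: [-180.0, 0.0, -7.0]
ft_force: [0.5, 1.1, -0.1]
finger_gap: 52.2
```

```bash
python3 st.py
```

```text
{'time': np.float64(13.0), 'joint_pos': array([-6.9300e+00,  5.6900e+00,  1.0506e+02,  2.0000e-02,  6.9300e+01,
        5.0000e-02]), 'tool_pos': array([534.35, -13.21,  80.95]), 'tcp_rot': array([-1.7998e+02,  4.0000e-02, -6.9900e+00]), 'ft_force': array([ 0.51,  1.12, -0.05]), 'wrist_torque': array([ 0.2 , -0.19, -0.05]), 'finger_gap': np.float64(52.22)}
```

Request:
send_rows(dp=[[0,0,0.4],[0,0,0.8],[0,0,1.1],[0,0,1.4],[0,0,1.7]], rot=[[0,0,0.13],[0,0,0.26],[0,0,0.39],[0,0,0.52],[0,0,0.65]])

```text
time: 13.62
tool_pos: [534.0, -13.2, 82.4]
tcp_rot: [-179.9, 0.1, 30.2]
ft_force: [-0.1, 1.5, -0.7]
finger_gap: 52.2
```

```bash
python3 st.py
```

```text
{'time': np.float64(13.62), 'joint_pos': array([-6.9300e+00,  5.5700e+00,  1.0501e+02,  3.0000e-02,  6.9510e+01,
       -3.7150e+01]), 'tool_pos': array([534.01, -13.16,  82.43]), 'tcp_rot': array([-1.7993e+02,  6.0000e-02,  3.0210e+01]), 'ft_force': array([-0.11,  1.46, -0.71]), 'wrist_torque': array([0.25, 0.1 , 0.02]), 'finger_gap': np.float64(52.22)}
```

Request:
send_rows(dp=[[0,0,0.4],[0,0,0.8],[0,0,1.1],[0,0,1.3],[0,0,1.5]], rot=[[0,0,0.13],[0,0,0.26],[0,0,0.39],[0,0,0.45],[0,0,0.45]])

```text
time: 14.25
tool_pos: [533.8, -13.4, 83.8]
tcp_rot: [-179.9, 0.1, 55.8]
ft_force: [-1.1, 0.9, -1.3]
finger_gap: 52.4
```

```bash
python3 st.py
```

```text
{'time': np.float64(14.25), 'joint_pos': array([ -6.94,   5.46, 104.97,  -0.  ,  69.68, -62.69]), 'tool_pos': array([533.82, -13.36,  83.84]), 'tcp_rot': array([-1.799e+02,  5.000e-02,  5.576e+01]), 'ft_force': array([-1.14,  0.89, -1.34]), 'wrist_torque': array([0.02, 0.22, 0.05]), 'finger_gap': np.float64(52.35)}
```

Request:
send_rows(dp=[[0,0,0.5],[0,0,1.0],[0,0,1.0]], rot=[[0,0,0],[0,0,0],[0,0,0]])

```text
time: 14.62
tool_pos: [534.2, -13.4, 85.2]
tcp_rot: [-179.9, 0.0, 55.8]
ft_force: [-3.9, 1.0, -1.5]
finger_gap: 52.5
```

```bash
python3 st.py
```

```text
{'time': np.float64(14.62), 'joint_pos': array([ -6.94,   5.37, 104.91,   0.  ,  69.79, -62.77]), 'tool_pos': array([534.17, -13.42,  85.24]), 'tcp_rot': array([-1.7994e+02,  3.0000e-02,  5.5830e+01]), 'ft_force': array([-3.86,  1.04, -1.53]), 'wrist_torque': array([ 0.16,  0.5 , -0.02]), 'finger_gap': np.float64(52.5)}
```

Request:
send_rows(dp=[[0,0,0.7],[0,0,1.4],[0,0,2.0],[0,0,2.0]], rot=[[0,0,0],[0,0,0],[0,0,0],[0,0,0]])

```text
time: 15.12
tool_pos: [534.5, -13.5, 87.5]
tcp_rot: [-180.0, 0.0, 55.9]
ft_force: [-5.0, 1.8, -2.3]
finger_gap: 52.5
```

```bash
python3 st.py
```

```text
{'time': np.float64(15.12), 'joint_pos': array([ -6.94,   5.21, 104.82,   0.  ,  70.01, -62.8 ]), 'tool_pos': array([534.46, -13.47,  87.51]), 'tcp_rot': array([-1.7997e+02,  1.0000e-02,  5.5860e+01]), 'ft_force': array([-4.95,  1.8 , -2.28]), 'wrist_torque': array([ 0.23,  0.73, -0.02]), 'finger_gap': np.float64(52.51)}
```

Request:
send_rows(dp=[[-0.5,0.2,1.0],[-1.0,0.3,2.0],[-1.0,0.3,3.0],[-1.0,0.3,4.0],[-1.0,0.3,4.0]], rot=[[0,0,0],[0,0,0],[0,0,0],[0,0,0],[0,0,0]])

```text
time: 15.75
tool_pos: [534.3, -13.4, 92.1]
tcp_rot: [179.9, -0.0, 55.9]
ft_force: [1.4, 0.7, -0.6]
finger_gap: 52.5
```

```bash
python3 st.py
```

```text
{'time': np.float64(15.75), 'joint_pos': array([-6.9300e+00,  4.7400e+00,  1.0478e+02, -1.0000e-02,  7.0400e+01,
       -6.2780e+01]), 'tool_pos': array([534.27, -13.36,  92.14]), 'tcp_rot': array([ 1.7993e+02, -3.0000e-02,  5.5860e+01]), 'ft_force': array([ 1.38,  0.67, -0.65]), 'wrist_torque': array([0.02, 0.03, 0.03]), 'finger_gap': np.float64(52.55)}
```

Request:
send_rows(dp=[[0.4,0,3],[0.4,0,7],[0.4,0,11],[0.4,0,14],[0.4,0,14]], rot=[[0,0,0],[0,0,0],[0,0,0],[0,0,0],[0,0,0]])

```text
time: 16.38
tool_pos: [534.4, -13.2, 106.0]
tcp_rot: [180.0, -0.0, 55.9]
ft_force: [-0.5, -0.8, -1.5]
finger_gap: 52.6
```

Request:
send_rows(dp=[[0,0,0],[0,0,0],[0,0,0]], rot=[[0,0,0],[0,0,0],[0,0,0]])

```text
time: 16.75
tool_pos: [534.0, -13.2, 105.4]
tcp_rot: [-180.0, 0.0, 55.9]
ft_force: [-0.4, 0.3, 0.0]
finger_gap: 52.5
```

```bash
python3 st.py; python3 - <<'E'
from h import *
s,T=wrist('w8');P=pts(s,T)
hsv=cv2.cvtColor(s['pixels'],cv2.COLOR_RGB2HSV)
m=(hsv[...,0]>98)&(hsv[...,0]<125)&(hsv[...,1]>120)&(P[...,2]>90)&(P[...,2]<130)
z=np.median(P[m][:,2]);t=m&(abs(P[...,2]-z)<3);print(z,P[t].min(0),P[t].max(0))
A=np.c_[P[t][:,:2],np.ones(t.sum())];print('slope',np.linalg.lstsq(A,P[t][:,2],rcond=None)[0])
s=snap('scene','s8');snap('top','t8')
c=s['pixels'][170:290,200:350,::-1];c=cv2.resize(c,None,fx=5,fy=5,interpolation=cv2.INTER_CUBIC);cv2.imwrite('pics/c8.png',c)
E
```

```text
{'time': np.float64(16.75), 'joint_pos': array([ -6.92,   3.85, 104.22,  -0.  ,  71.95, -62.78]), 'tool_pos': array([533.99, -13.22, 105.43]), 'tcp_rot': array([-1.7999e+02,  1.0000e-02,  5.5870e+01]), 'ft_force': array([-0.35,  0.34,  0.05]), 'wrist_torque': array([-0.  , -0.01,  0.01]), 'finger_gap': np.float64(52.45)}
113.41294963950418 [507.48785948 -39.5395054  110.41806181] [561.48519138  14.04383888 115.41266758]
slope [ 6.44480254e-03 -2.71038692e-03  1.09968621e+02]
```

View pics/c8.png

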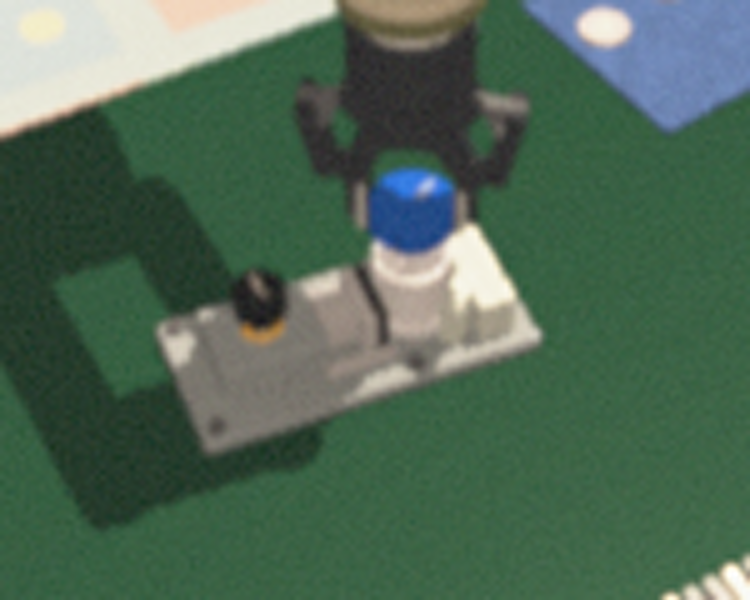

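View pics/w8.png

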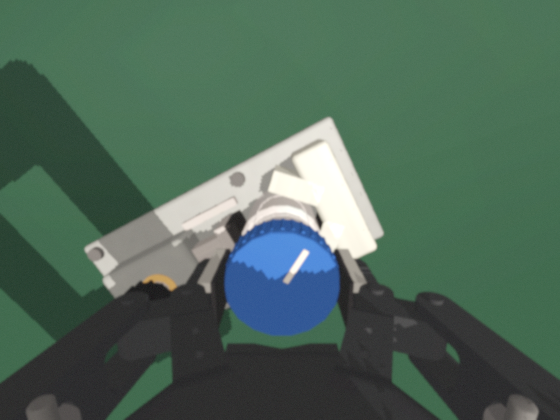

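```bash
python3 - <<'E'
from h import *
s=dict(np.load('pics/s8.npz'));P=pts(s)
for n,a in dict(neck1=(410,258),shoulder=(410,276),sh2=(440,268),sh3=(380,268),side=(410,300),knobtop=(255,280),kt2=(265,285),vtop=(470,250),capbot=(412,245),captop=(405,185)).items():
    u,v=200+a[0]/5-.4,170+a[1]/5-.4; u,v=round(u),round(v);print(n,u,v,np.round(P[v,u],1))
print(r.sense()['ft_force'])
a,b=cv2.imread('pics/top0.png'),cv2.imread('pics/t8.png')
d=np.abs(a.astype(int)-b).sum(2)
for n,(u,v) in dict(bell=(438,205),mag=(450,143),tray=(430,278),pad=(170,262)).items(): print(n,d[v-30:v+30,u-40:u+40].mean())
E
```

```text
neck1 282 221 [543.4 -18.4  69.8]
shoulder 282 225 [554.3 -24.5  65.3]
sh2 288 223 [555.1  -3.7  64. ]
sh3 276 223 [535.6 -35.4  62.2]
side 282 230 [555.8 -25.5  43.9]
knobtop 251 226 [ 523.5 -114.5   79.9]
kt2 253 227 [ 529.2 -110.7   78.9]
vtop 294 220 [539.2  27.2  45.9]
capbot 282 219 [556.9 -25.7  95.8]
captop 281 207 [524.  -11.  110.8]
[ 0.07397619 -0.38827096 -0.65225119]
bell 4.411041666666667
mag 3.0716666666666668
tray 4.278333333333333
pad 4.080625
```

View pics/t8.png

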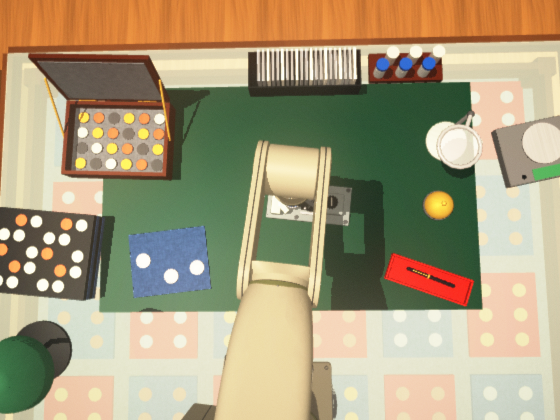

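The tube shoulder is at about 65 mm, where it should be (66 mm), so the tube has not been lifted. The knob is still down, the cap's underside is about 13 mm above the rim, and the other objects have not moved. Handing in.

```bash
python3 -c "
from h import *
print(job.hand_in())"
```

```text
the job is handed in; nothing more can be done
None
```

I clamped the tube, unscrewed the cap and handed the job in at about 17 s, with the cap held over the open tube. The hand-in gave no verdict.

- **Clamping:** I pushed the knob down and turned it clockwise about 3.5 rad in one grip. Its white mark kept its angle to the fingers, so it did not slip. After I let go, the knob stayed about 10 mm down, which puts its reading at about 4.2 rad.
- **Unscrewing:** I turned the cap anticlockwise about 2.45 rad, raising it with the thread, until the upward pull no longer grew. On the first few millimetres of the lift it rubbed the neck, with 4–5 N sideways. I shifted 1 mm to clear that, and it then lifted freely with only about its own weight on the wrist.
- **Last checks:**
  - **Cap:** the underside is about 13–14 mm above the rim. It is level within about 0.5°, lies within about 2 mm of the tube's axis as estimated before unscrewing, and is held at 55 N.
  - **Tube:** the shoulder measured about 65 mm high against the expected 66 mm, so the tube was not lifted. It looked upright in the scene view.
  - **Other objects:** in the overhead view the bell, tray, magnifier and rounds had not moved.

**Not confirmed:**
- The jaw's force on the tube cannot be measured here. I inferred it from the knob's reading and height.
- Wrist torque while tightening was small and noisy (up to 0.17 N m), so it was only weak evidence of a firm clamp.
- Position readings varied by 1–2 mm.

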